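Lay out the goldsmith's soldering corner

ROBOT

A 6-joint arm with a two-finger parallel gripper is mounted at the origin on the work surface. World frame = base frame: x ahead of the robot, y to its left, z up, the work surface at z = 0. Lengths are in mm, angles in rad, forces in N, time in s.
With the tool pointing down it reaches from about 300 to 825 mm from the base axis. Payload 5.4 kg.
Tool frame: the origin (TCP) lies midway between the tips of the shut fingers; the grasp point (between the pads) lies 19 mm behind it; z points along the fingers, y is the line along which they close (so a half turn about z gives the same grasp; the last joint's range is limited). The gripper opens to 92 mm and grips with 3 to 60 N. Pads are 20 mm wide; open, the fingers measure 128 mm over their backs; the gripper's body (75 mm by 189 mm) begins 69 mm behind the grasp point.
Start: joints at [-1.372, 0.158, 1.597, -0, 1.386, -0.21], TCP at [228.543, -527.612, 214.601] pointing down, gripper open.
Joint ranges: [-2.91, 2.91], [-0.94, 2.29], [0.18, 2.7], [-1.29, 4.43], [0.17, 2.64], [-3, 3]. Speed limits (rad/s): [2.57, 2.57, 3.14, 3.14, 3.14, 3.14].

INTERFACE

Orientations are given as a unit quaternion [x, y, z, w].
In Python, from station import readout, get_image, job gives the robot as it stands.
- The arm moves only by the tool servo_tool, never from a script. Its argument "deltas" is a list of rows, each an object with "delta_pos": the shift along the tool's x, y, z scaled (see below), a list of three; "rot": the turn, a rotation vector about the tool's x, y, z scaled (see below), a list of three. A call has exactly 10 rows; each row shifts and turns the commanded pose from where the row before left it, along the tool's axes as they then stand; what a row does not reach is not made up. The controller multiplies each number of a shift by 150 mm and each number of a turn by 45 degrees. A row lasts 1/10 s, in which the tool goes at most 50 mm and 8.59 degrees, less where a joint would pass 70% of its speed; a pose out of reach is approached as far as the arm can. A call with a number of a shift or a turn outside -1 to 1 is refused whole. A call with a gripper value outside its range is refused whole. "grip" is the gripper's target within -1 to 1 (fully open at 1, half-way at 0, shut at -1), set as the call begins (left out, the last holds). The fingers move at their own pace and stop on an object; "newtons" is the grip in N (left out, the last holds). Time passes only in rows, so rows that do not move let the fingers close, or fill a call up. It gives the time, the measured TCP pose, the force, the opening and the grip force at its end, in the units of the state.
- readout.observe(): the state, without advancing time (a new reading comes with each control period).
- get_image(name): name is "side" or "top"; returns a dict with "frame" (420x560x3 uint8, blue, green, red), "fx", "fy", "cx", "cy" (pixels), "world_to_cam" (4x4, takes a point from world to camera coordinates). Camera axes: x right, y down, z forward; pixel columns grow to the right and rows downward; lengths in mm; the calibration is good to about 2 mm. A picture is of the moment at which its call begins. There is no depth.
- job.hand_in(): hands the job in; it is judged then, once.
The state is a dict: "time_s": time; "q": joint angles; "qvel": joint speeds; "joint_efforts": joint torques, N m; "ee_pos": TCP position; "tool_rot": TCP orientation; "force": force on the tool from outside, world axes, zero at the start; "moment": the same for the moment, N m; "finger_gap": finger opening in mm; "grip_force": force on a finger pad.
Only numpy, scipy, OpenCV 4.12 (cv2) and the standard library are available. Lean on these libraries where they do the work, as an engineer would, in place of code of your own. Each camera call takes 0.05 s, during which the arm holds its last target. There are 200 camera calls.

TASK

Get the soldering corner of the goldsmith's bench ready: set the flat steel block on the middle of the soldering board, lying flat with its long sides along the board's long sides, and stand the needle-tipped flux bottle upright on the bench straight between the soldering board and the open water cup, in the middle of the gap. Do not shift the cup.

Things in the scene. Friction and masses are not known exactly. Their poses are not given: they have to be found in the camera images.
- block_center (a point): Centre of the flat steel block, a plain bright slab 45 x 70 mm and 28 mm high (about 0.7 kg), loose on the bench in the row of things nearest the robot; the point is 14 mm above its underside. Its x axis runs across the 45 mm width, its y axis along the 70 mm length, z up. Not to be confused with the 45 mm steel doming cube that has round hollows in its faces.
- bottle_center (a point): Centre of the flux bottle, a small round white plastic bottle 38 mm in diameter with a thin steel needle standing up from its grey nozzle, 74 mm high in all (the 38 mm body reaches up to 45 mm), about 60 g, standing loose in the same row; the point is on its axis, 37 mm above its underside. z up. Not the squat glass jar with the wide black lid.
- board: The soldering board, a flat grey slab fixed to the bench in the middle, 110 mm along its x axis, 180 mm along its y axis, 12 mm thick. Origin at the centre of its underside, on the bench; z up. The cup stands off one of its two short ends and a closed steel tin off the other; either may be on either side.
- cup: The open white water cup, 76 mm across the rim, 80 mm high, loose (about 0.35 kg), standing on the bench on the board's long centre line (its y axis), straight off one of the short ends, with about 120 mm of free bench between the board's end and the cup's rim. Origin at the centre of its underside; its yaw means nothing.
There are look-alikes about, which are no part of the job. Leave any orange look-alike of the part that bears bottle_center alone. Leave any orange look-alike of the part that bears block_center alone.

How it is judged:
By the outcome, as a careful person would: the job done as asked, in the order asked, and still so for the second after the job is handed in, with the robot touching nothing.
It also fails if it takes over 58 s, if anything falls off the work surface, if the arm or the gripper's body presses on something with over 40 N, if the wrist force passes 120 N, or if a joint passes its speed limit or range.

## Working session

There is one attempt and no reset: what is moved stays moved. The work goes in short steps, Python scripts to look and compute and a tool call to move; the robot and the scene stay as the last step left them, time stands still between calls to the robot, and variables do not carry over. Pictures are saved under pics/ and viewed, at most 10 in all, crops included, and the job is handed in when it is done.

Besides the shell and the picture viewer there is one more tool, called after "Request:" in YAML: its name, and indented under it one key for each argument. servo_tool: Moves the arm, as the interface text tells. Its arguments: {"type":"object","properties":{"deltas":{"type":"array","items":{"type":"object","properties":{"delta_pos":{"type":"array","items":{"type":"number"}},"rot":{"type":"array","items":{"type":"number"}}}}},"grip":{"type":"number"},"newtons":{"type":"number"}},"required":["deltas"]}

```bash
mkdir -p pics
cat > h.py <<'E'
import numpy as np,cv2
from station import readout,get_image,job
def snap(n,f):
    d=get_image(n); cv2.imwrite('pics/'+f,d['frame']); np.savez('pics/'+n+'.npz',**d); return d
def px2w(d,u,v,z):
    T=np.array(d['world_to_cam']);R=T[:3,:3];c=-R.T@T[:3,3]
    r=R.T@np.array([(u-d['cx'])/d['fx'],(v-d['cy'])/d['fy'],1]); return c+r*(z-c[2])/r[2]
def w2px(d,p):
    T=np.array(d['world_to_cam']);q=T[:3,:3]@np.array(p,float)+T[:3,3]; return [d['fx']*q[0]/q[2]+d['cx'],d['fy']*q[1]/q[2]+d['cy']]
E
python3 - <<'E'
from h import *
np.set_printoptions(precision=3,suppress=True)
for n in('top','side'):
    d=snap(n,n+'1.png'); print(d['fx'],d['cx'],d['cy']);print(np.array(d['world_to_cam']))
s=readout.observe();print(s['time_s'],s['ee_pos'],s['tool_rot'],s['finger_gap'])
E
```

```text
505.5241812815401 281.0766552140664 211.64642551998236
[[  0.115  -0.993  -0.002 -32.378]
 [ -0.97   -0.112  -0.218 569.305]
 [  0.216   0.027  -0.976 983.195]
 [  0.      0.      0.      1.   ]]
416.1097944927079 278.13513993507075 205.63185516278844
[[ -0.99   -0.143  -0.015 559.196]
 [ -0.088   0.687  -0.722 102.949]
 [  0.114  -0.713  -0.692 890.385]
 [  0.      0.      0.      1.   ]]
0.1 [ 228.417 -527.077  213.732] [ 0.979  0.203 -0.    -0.001] 91.98362898142061
```

View pics/top1.png

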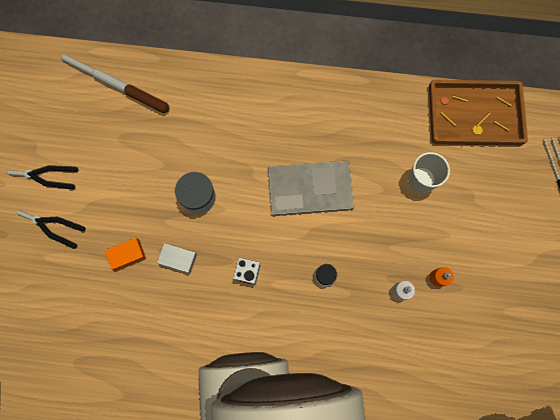

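View pics/side1.png

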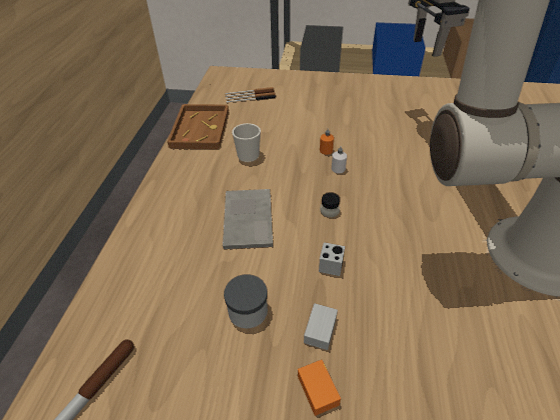

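Top view:
- **Block:** the candidates are the plain bright slab (177,258), the orange slab (126,254) and the cube with hollows (246,271). The plain bright slab fits.
- **Bottle:** the candidates are the white one with a nozzle (405,290), the orange one (443,277) and the black-lidded jar (326,275). The white one fits.
- **Surroundings:** board at (311,188), cup at (431,172) to its right (-y), tin at (195,195).

Next I'll confirm both in a crop and fit the poses by silhouette.

```bash
cat > fit.py <<'E'
from h import *
from scipy.optimize import minimize
def box(a,b,z0,z1): return np.array([[x,y,z] for x in(-a/2,a/2) for y in(-b/2,b/2) for z in(z0,z1)])
def cyl(ps): return np.array([[r*np.cos(t),r*np.sin(t),z] for r,z in ps for t in np.linspace(0,2*np.pi,40)])
M=dict(block=box(45,70,0,28),board=box(110,180,0,12),bottle=cyl([(19,0),(19,45)]),cup=cyl([(38,80),(30,0)]))
def pose(m,p):
    c,s=np.cos(p[2]),np.sin(p[2]); return m@np.array([[c,s,0],[-s,c,0],[0,0,1]])+[p[0],p[1],p[3] if len(p)>3 else 0]
def mask(d,seed,thr=65):
    f=cv2.GaussianBlur(d['frame'],(3,3),0);hsv=cv2.cvtColor(f,cv2.COLOR_BGR2HSV)
    b=((hsv[...,1]<thr)&(hsv[...,2]>70)).astype(np.uint8)
    n,l=cv2.connectedComponents(b,connectivity=4); k=(l==l[seed[1],seed[0]]).astype(np.uint8)
    c,_=cv2.findContours(k,0,2);o=np.zeros_like(k);cv2.drawContours(o,c,-1,1,-1);return o
def sil(d,P,S=4):
    im=np.zeros((420*S,560*S),np.uint8);q=np.array([w2px(d,p) for p in P])
    h=cv2.convexHull(((q+.5)*S*16).astype(np.int32));cv2.fillConvexPoly(im,h,255,shift=4)
    return cv2.resize(im,(560,420),interpolation=cv2.INTER_AREA)/255.
def fit(views,name,p0,z=0):
    m=M[name]
    def cost(p): 
        return sum(np.abs(sil(d,pose(m,[p[0],p[1],p[2]*.01,z]))-k).sum()/k.sum() for d,k in views)
    sx=np.array([[0,0,0],[12,0,0],[0,12,0],[0,0,25]]);p=np.array([p0[0],p0[1],p0[2]*100])
    for _ in range(2): r=minimize(cost,p,method='Nelder-Mead',options=dict(initial_simplex=p+sx,maxiter=120));p=r.x;sx=sx*.5
    return p[0],p[1],p[2]/100,r.fun
E
python3 - <<'E'
from fit import *
D={n:dict(np.load(f'pics/{n}.npz')) for n in('top','side')}
seeds=dict(block=((177,258),(321,327)),board=((290,180),(248,218)),bottle=((402,293),(340,164)),cup=((428,160),(247,145)))
for k,(a,b) in seeds.items():
    p0=px2w(D['top'],*a,15)
    mk=[mask(D['top'],a),mask(D['side'],b)]
    for i,n in enumerate(('top','side')):
        v=[(D[n],mk[i])];print(k,n,mk[i].sum(),np.round(fit(v,k,[p0[0],p0[1],-.1 if k!='block' else 0]),3))
    print(k,'both',np.round(fit([(D['top'],mk[0]),(D['side'],mk[1])],k,[p0[0],p0[1],0]),3))
t=D['top']['frame'];s=D['side']['frame']
A=cv2.resize(t[230:310,90:290],(800,320),interpolation=2);B=cv2.resize(t[250:310,300:460],(747,280),interpolation=2)
o=np.zeros((600,800,3),np.uint8);o[:320]=A;o[320:,:747]=B;cv2.imwrite('pics/crop.png',o)
E
```

```text
block top 741 [ 4.54252e+02  2.43970e+02 -1.82000e-01  8.20000e-02]
block side 1095 [ 4.52140e+02  2.41733e+02 -1.77000e-01  3.50000e-02]
block both [ 4.52848e+02  2.42617e+02 -1.81000e-01  1.63000e-01]
board top 3866 [ 6.43134e+02 -2.12810e+01  2.02000e-01  5.90000e-02]
board side 2717 [ 6.40909e+02 -2.44020e+01  1.96000e-01  3.00000e-02]
board both [ 6.41765e+02 -2.38650e+01  1.98000e-01  1.00000e-01]
bottle top 329 [ 4.41087e+02 -2.36030e+02  7.20000e-02  1.25000e-01]
bottle side 309 [ 4.38892e+02 -2.38861e+02  1.18000e-01  9.80000e-02]
bottle both [ 4.39964e+02 -2.36833e+02  1.18000e-01  2.83000e-01]
cup top 1196 [ 6.90876e+02 -2.64921e+02  8.00000e-03  8.10000e-02]
cup side 881 [ 6.89745e+02 -2.68248e+02  9.12000e-01  4.60000e-02]
cup both [ 6.89978e+02 -2.66264e+02  1.22000e-01  1.46000e-01]
```

View pics/crop.png

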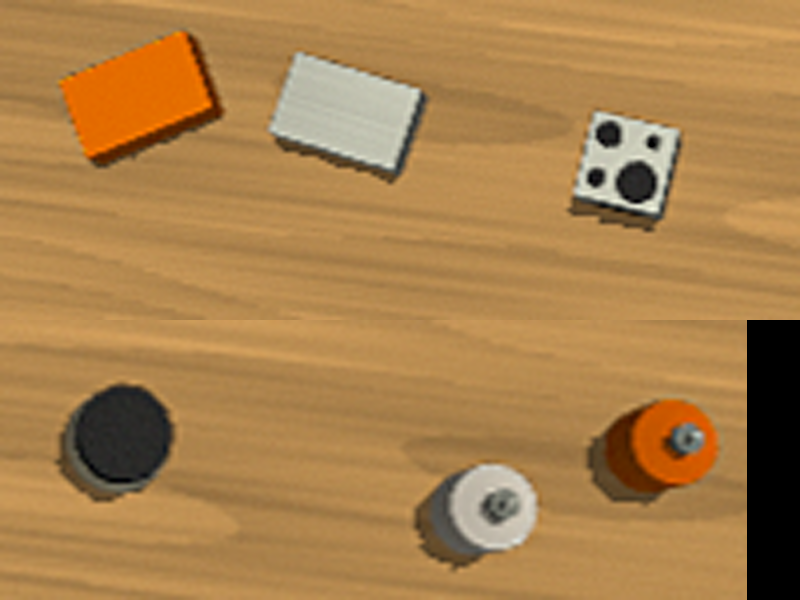

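The crop confirms both: the bright plain slab without hollows, and the white bottle with a grey nozzle and needle. The fits agree to about 3 mm between cameras. First I turn the tool so that it will close across the block's width.

Request:
servo_tool:
  deltas:
    - {"delta_pos":[0,0,0],"rot":[0,0,-0.156]}
    - {"delta_pos":[0,0,0],"rot":[0,0,-0.156]}
    - {"delta_pos":[0,0,0],"rot":[0,0,-0.156]}
    - {"delta_pos":[0,0,0],"rot":[0,0,-0.156]}
    - {"delta_pos":[0,0,0],"rot":[0,0,-0.156]}
    - {"delta_pos":[0,0,0],"rot":[0,0,-0.156]}
    - {"delta_pos":[0,0,0],"rot":[0,0,-0.156]}
    - {"delta_pos":[0,0,0],"rot":[0,0,-0.156]}
    - {"delta_pos":[0,0,0],"rot":[0,0,0]}
    - {"delta_pos":[0,0,0],"rot":[0,0,0]}
  grip: 1

```text
time_s: 1.1
ee_pos: [228.5, -527.4, 214.2]
tool_rot: [0.769, 0.639, 0.0, -0.0]
force: [-0.1, 0.8, 0.2]
finger_gap: 92.4
grip_force: 0.0
```

```bash
cat > go.py <<'E'
import sys
from h import *
from scipy.spatial.transform import Rotation as R
# usage: go.py x y z psi : total tool-frame shift/150 and yaw turn/45deg from here
s=readout.observe();x,y,z,psi=map(float,sys.argv[1:5])
r=R.from_quat(s['tool_rot']);c=r.as_matrix()
d=c.T@(np.array([x,y,z])-s['ee_pos']);t=(r.inv()*R.from_matrix(np.array([[np.cos(psi),np.sin(psi),0],[np.sin(psi),-np.cos(psi),0],[0,0,-1]]))).as_rotvec()
np.set_printoptions(precision=4,suppress=True)
print('t',s['time_s'],'ee',np.array(s['ee_pos']),'psi',np.arctan2(c[1,0],c[0,0]),'gap',s['finger_gap'],'gf',s['grip_force'],'F',np.array(s['force']))
print('sum shift',d/150,'sum rot',t/np.deg2rad(45))
E
python3 go.py 453 242.7 150 1.391
```

```text
t 1.1 ee [ 228.5078 -527.3712  214.2377] psi 1.3860928228929434 gap 92.41095274814252 gf 0.0 F [-0.1308  0.7858  0.2371]
sum shift [5.3211 0.5284 0.4316] sum rot [-0.0003 -0.0008 -0.0062]
```

Request:
servo_tool:
  deltas:
    - {"delta_pos":[0.266,0.026,0.01],"rot":[0,0,0]}
    - {"delta_pos":[0.266,0.026,0.01],"rot":[0,0,0]}
    - {"delta_pos":[0.266,0.026,0.01],"rot":[0,0,0]}
    - {"delta_pos":[0.266,0.026,0.01],"rot":[0,0,0]}
    - {"delta_pos":[0.266,0.026,0.01],"rot":[0,0,0]}
    - {"delta_pos":[0.266,0.026,0.01],"rot":[0,0,0]}
    - {"delta_pos":[0.266,0.026,0.01],"rot":[0,0,0]}
    - {"delta_pos":[0.266,0.026,0.01],"rot":[0,0,0]}
    - {"delta_pos":[0.266,0.026,0.01],"rot":[0,0,0]}
    - {"delta_pos":[0.266,0.026,0.01],"rot":[0,0,0]}

```text
time_s: 2.1
ee_pos: [339.2, -140.7, 199.6]
tool_rot: [0.769, 0.639, 0.0, 0.0]
force: [0.5, -0.2, 0.2]
finger_gap: 92.0
grip_force: 0.0
```

Request:
servo_tool:
  deltas:
    - {"delta_pos":[0.266,0.026,0.033],"rot":[0,0,0]}
    - {"delta_pos":[0.266,0.026,0.033],"rot":[0,0,0]}
    - {"delta_pos":[0.266,0.026,0.033],"rot":[0,0,0]}
    - {"delta_pos":[0.266,0.026,0.033],"rot":[0,0,0]}
    - {"delta_pos":[0.266,0.026,0.033],"rot":[0,0,0]}
    - {"delta_pos":[0.266,0.026,0.033],"rot":[0,0,0]}
    - {"delta_pos":[0.266,0.026,0.033],"rot":[0,0,0]}
    - {"delta_pos":[0.266,0.026,0.033],"rot":[0,0,0]}
    - {"delta_pos":[0.266,0.026,0.033],"rot":[0,0,0]}
    - {"delta_pos":[0.266,0.026,0.033],"rot":[0,0,0]}

```text
time_s: 3.1
ee_pos: [449.7, 245.0, 149.8]
tool_rot: [0.769, 0.639, 0.0, 0.0]
force: [0.1, -1.3, 0.0]
finger_gap: 91.7
grip_force: 0.0
```

```bash
python3 go.py 453 242.7 4 1.391
```

```text
t 3.1 ee [449.6889 244.9745 149.8345] psi 1.3867555445111461 gap 91.7116967431963 gf 0.0 F [ 0.0789 -1.271   0.0444]
sum shift [-0.0109  0.0243  0.9722] sum rot [ 0.0002  0.     -0.0054]
```

Request:
servo_tool:
  deltas:
    - {"delta_pos":[-0.011,0.024,0.17],"rot":[0,0,-0.005]}
    - {"delta_pos":[0,0,0.17],"rot":[0,0,0]}
    - {"delta_pos":[0,0,0.17],"rot":[0,0,0]}
    - {"delta_pos":[0,0,0.15],"rot":[0,0,0]}
    - {"delta_pos":[0,0,0.12],"rot":[0,0,0]}
    - {"delta_pos":[0,0,0.08],"rot":[0,0,0]}
    - {"delta_pos":[0,0,0.06],"rot":[0,0,0]}
    - {"delta_pos":[0,0,0.05],"rot":[0,0,0]}
    - {"delta_pos":[0,0,0],"rot":[0,0,0]}
    - {"delta_pos":[0,0,0],"rot":[0,0,0]}

```text
time_s: 4.1
ee_pos: [453.3, 241.0, 5.1]
tool_rot: [0.767, 0.641, 0.0, 0.0]
force: [-0.6, -0.2, -0.6]
finger_gap: 92.0
grip_force: 0.0
```

Request:
servo_tool:
  deltas:
    - {"delta_pos":[0,0,0],"rot":[0,0,0]}
    - {"delta_pos":[0,0,0],"rot":[0,0,0]}
    - {"delta_pos":[0,0,0],"rot":[0,0,0]}
    - {"delta_pos":[0,0,0],"rot":[0,0,0]}
    - {"delta_pos":[0,0,0],"rot":[0,0,0]}
    - {"delta_pos":[0,0,0],"rot":[0,0,0]}
    - {"delta_pos":[0,0,0],"rot":[0,0,0]}
    - {"delta_pos":[0,0,0],"rot":[0,0,0]}
    - {"delta_pos":[0,0,0],"rot":[0,0,0]}
    - {"delta_pos":[0,0,0],"rot":[0,0,0]}
  grip: -1
  newtons: 40

```text
time_s: 5.1
ee_pos: [452.1, 240.9, 4.5]
tool_rot: [0.767, 0.641, -0.001, -0.0]
force: [-5.4, 0.2, 3.7]
finger_gap: 44.5
grip_force: 40.0
```

```bash
python3 go.py 453 242.7 120 1.391
```

```text
t 5.1 ee [452.1086 240.8896   4.5143] psi 1.392878911155114 gap 44.51099731412626 gf 40.00074326992035 F [-5.3789  0.2325  3.6654]
sum shift [ 0.0127  0.0026 -0.7699] sum rot [-0.0019  0.0005  0.0024]
```

Request:
servo_tool:
  deltas:
    - {"delta_pos":[0,0,-0.08],"rot":[0,0,0]}
    - {"delta_pos":[0,0,-0.15],"rot":[0,0,0]}
    - {"delta_pos":[0,0,-0.2],"rot":[0,0,0]}
    - {"delta_pos":[0,0,-0.2],"rot":[0,0,-0.08]}
    - {"delta_pos":[0,0,-0.14],"rot":[0,0,-0.08]}
    - {"delta_pos":[0,0,0],"rot":[0,0,-0.08]}
    - {"delta_pos":[0,0,0],"rot":[0,0,-0.08]}
    - {"delta_pos":[0,0,0],"rot":[0,0,-0.08]}
    - {"delta_pos":[0,0,0],"rot":[0,0,-0.08]}
    - {"delta_pos":[0,0,0],"rot":[0,0,0]}

```text
time_s: 6.1
ee_pos: [452.4, 240.4, 119.4]
tool_rot: [0.633, 0.774, -0.0, -0.0]
force: [-0.0, -0.2, -6.3]
finger_gap: 44.3
grip_force: 40.0
```

```bash
python3 go.py 641.8 -23.9 60 1.769
```

```text
t 6.1 ee [452.3573 240.4435 119.4476] psi 1.7700243894168364 gap 44.31081172799756 gf 39.993547797203064 F [-0.0307 -0.1658 -6.3377]
sum shift [-1.9772  0.8895  0.3967] sum rot [-0.001   0.0007  0.0013]
```

Request:
servo_tool:
  deltas:
    - {"delta_pos":[-0.1,0.045,0],"rot":[0,0,0]}
    - {"delta_pos":[-0.22,0.099,0],"rot":[0,0,0]}
    - {"delta_pos":[-0.22,0.099,0],"rot":[0,0,0]}
    - {"delta_pos":[-0.25,0.112,0],"rot":[0,0,0]}
    - {"delta_pos":[-0.25,0.112,0.04],"rot":[0,0,0]}
    - {"delta_pos":[-0.25,0.112,0.07],"rot":[0,0,0]}
    - {"delta_pos":[-0.25,0.112,0.09],"rot":[0,0,0]}
    - {"delta_pos":[-0.22,0.099,0.09],"rot":[0,0,0]}
    - {"delta_pos":[-0.15,0.07,0.08],"rot":[0,0,0]}
    - {"delta_pos":[-0.067,0.03,0.03],"rot":[0,0,0]}

```text
time_s: 7.1
ee_pos: [642.2, -25.8, 57.9]
tool_rot: [0.635, 0.773, -0.001, -0.001]
force: [0.5, 0.4, -7.4]
finger_gap: 44.6
grip_force: 40.0
```

Request:
servo_tool:
  deltas:
    - {"delta_pos":[0,0,0.07],"rot":[0,0,0]}
    - {"delta_pos":[0,0,0.06],"rot":[0,0,0]}
    - {"delta_pos":[0,0,0.03],"rot":[0,0,0]}
    - {"delta_pos":[0,0,0],"rot":[0,0,0]}
    - {"delta_pos":[0,0,0],"rot":[0,0,0]}
    - {"delta_pos":[0,0,0],"rot":[0,0,0]}
    - {"delta_pos":[0,0,0],"rot":[0,0,0]}
    - {"delta_pos":[0,0,0],"rot":[0,0,0]}
    - {"delta_pos":[0,0,0],"rot":[0,0,0]}
    - {"delta_pos":[0,0,0],"rot":[0,0,0]}

```text
time_s: 8.1
ee_pos: [642.3, -23.5, 36.2]
tool_rot: [0.633, 0.774, 0.0, 0.0]
force: [-0.6, 0.3, -7.6]
finger_gap: 44.6
grip_force: 40.0
```

```bash
python3 go.py 641.8 -23.9 17 1.769
python3 - <<'E'
from h import *
a=snap('top','top2.png')['frame'][120:270,200:400];b=snap('side','side2.png')['frame'][150:300,150:350]
cv2.imwrite('pics/c2.png',cv2.resize(np.hstack([a,b]),(800,300),interpolation=2))
E
```

```text
t 8.1 ee [642.3472 -23.5002  36.1721] psi 1.7697760420937503 gap 44.577908591101355 gf 39.994035959243774 F [-0.5958  0.2559 -7.6241]
sum shift [-0.0019 -0.0041  0.1278] sum rot [0.0001 0.     0.001 ]
```

View pics/c2.png

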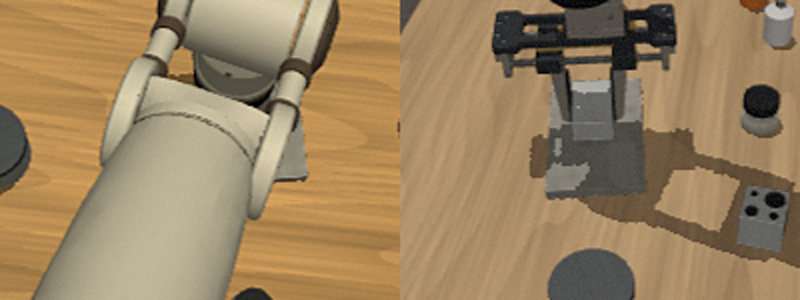

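Request:
servo_tool:
  deltas:
    - {"delta_pos":[-0.013,-0.011,0.02],"rot":[0,0,0]}
    - {"delta_pos":[0,0,0.03],"rot":[0,0,0]}
    - {"delta_pos":[0,0,0.03],"rot":[0,0,0]}
    - {"delta_pos":[0,0,0.02],"rot":[0,0,0]}
    - {"delta_pos":[0,0,0.015],"rot":[0,0,0]}
    - {"delta_pos":[0,0,0.008],"rot":[0,0,0]}
    - {"delta_pos":[0,0,0.006],"rot":[0,0,0]}
    - {"delta_pos":[0,0,0],"rot":[0,0,0]}
    - {"delta_pos":[0,0,0],"rot":[0,0,0]}
    - {"delta_pos":[0,0,0],"rot":[0,0,0]}

```text
time_s: 9.2
ee_pos: [641.2, -25.7, 17.0]
tool_rot: [0.633, 0.774, 0.0, 0.0]
force: [0.7, 0.3, -7.6]
finger_gap: 44.6
grip_force: 40.0
```

Still hanging, just above the board. I lower it to contact, then release.

Request:
servo_tool:
  deltas:
    - {"delta_pos":[0,0,0.003],"rot":[0,0,0]}
    - {"delta_pos":[0,0,0.003],"rot":[0,0,0]}
    - {"delta_pos":[0,0,0],"rot":[0,0,0]}
    - {"delta_pos":[0,0,0],"rot":[0,0,0]}
    - {"delta_pos":[0,0,0],"rot":[0,0,0]}
    - {"delta_pos":[0,0,0],"rot":[0,0,0]}
    - {"delta_pos":[0,0,0],"rot":[0,0,0]}
    - {"delta_pos":[0,0,0],"rot":[0,0,0]}
    - {"delta_pos":[0,0,0],"rot":[0,0,0]}
    - {"delta_pos":[0,0,0],"rot":[0,0,0]}

```text
time_s: 10.2
ee_pos: [641.3, -25.7, 16.6]
tool_rot: [0.633, 0.774, 0.0, 0.0]
force: [-5.2, 0.8, 6.7]
finger_gap: 44.8
grip_force: 40.0
```

Request:
servo_tool:
  deltas:
    - {"delta_pos":[0,0,0],"rot":[0,0,0]}
    - {"delta_pos":[0,0,0],"rot":[0,0,0]}
    - {"delta_pos":[0,0,0],"rot":[0,0,0]}
    - {"delta_pos":[0,0,0],"rot":[0,0,0]}
    - {"delta_pos":[0,0,0],"rot":[0,0,0]}
    - {"delta_pos":[0,0,0],"rot":[0,0,0]}
    - {"delta_pos":[0,0,0],"rot":[0,0,0]}
    - {"delta_pos":[0,0,0],"rot":[0,0,0]}
    - {"delta_pos":[0,0,0],"rot":[0,0,0]}
    - {"delta_pos":[0,0,0],"rot":[0,0,0]}
  grip: 1

```text
time_s: 11.2
ee_pos: [641.1, -25.7, 15.9]
tool_rot: [0.633, 0.774, 0.0, 0.0]
force: [1.1, -0.4, 0.6]
finger_gap: 92.0
grip_force: 0.0
```

Request:
servo_tool:
  deltas:
    - {"delta_pos":[0,0,-0.08],"rot":[0,0,0]}
    - {"delta_pos":[0,0,-0.14],"rot":[0,0,0]}
    - {"delta_pos":[0,0,-0.2],"rot":[0,0,0]}
    - {"delta_pos":[0,0,-0.2],"rot":[0,0,0]}
    - {"delta_pos":[0,0,-0.14],"rot":[0,0,0]}
    - {"delta_pos":[0,0,-0.08],"rot":[0,0,0]}
    - {"delta_pos":[0,0,0],"rot":[0,0,0]}
    - {"delta_pos":[0,0,0],"rot":[0,0,0]}
    - {"delta_pos":[0,0,0],"rot":[0,0,0]}
    - {"delta_pos":[0,0,0],"rot":[0,0,0]}

```text
time_s: 12.2
ee_pos: [640.2, -25.4, 140.2]
tool_rot: [0.633, 0.774, -0.001, -0.001]
force: [-0.1, 0.0, -0.3]
finger_gap: 91.8
grip_force: 0.0
```

```bash
python3 go.py 439.5 -237.5 140 1.769
```

```text
t 12.2 ee [640.1572 -25.449  140.2192] psi 1.7698448406516893 gap 91.82144820050058 gf 0.0 F [-0.1213  0.0217 -0.3072]
sum shift [-1.1212 -1.5908  0.0041] sum rot [-0.0032 -0.0015  0.0011]
```

Request:
servo_tool:
  deltas:
    - {"delta_pos":[-0.112,-0.159,0],"rot":[0,0,0]}
    - {"delta_pos":[-0.112,-0.159,0],"rot":[0,0,0]}
    - {"delta_pos":[-0.112,-0.159,0],"rot":[0,0,0]}
    - {"delta_pos":[-0.112,-0.159,0],"rot":[0,0,0]}
    - {"delta_pos":[-0.112,-0.159,0],"rot":[0,0,0]}
    - {"delta_pos":[-0.112,-0.159,0],"rot":[0,0,0]}
    - {"delta_pos":[-0.112,-0.159,0],"rot":[0,0,0]}
    - {"delta_pos":[-0.112,-0.159,0],"rot":[0,0,0]}
    - {"delta_pos":[-0.112,-0.159,0],"rot":[0,0,0]}
    - {"delta_pos":[-0.112,-0.159,0],"rot":[0,0,0]}

```text
time_s: 13.2
ee_pos: [439.3, -238.0, 141.2]
tool_rot: [0.633, 0.774, 0.0, -0.001]
force: [-0.1, 0.0, 0.2]
finger_gap: 92.0
grip_force: 0.0
```

```bash
python3 - <<'E'
from fit import *
A=snap('top','top3.png');B=snap('side','side3.png')
a=A['frame'][120:320,200:480];b=B['frame'][100:300,150:430]
cv2.imwrite('pics/c3.png',np.hstack([cv2.resize(a,(400,286),interpolation=2),cv2.resize(b,(400,286),interpolation=2)]))
E
python3 go.py 439.5 -237.5 10 1.769
```

```text
t 13.3 ee [ 438.5826 -239.1701  141.2154] psi 1.7664043613734646 gap 91.60631278049189 gf 0.0 F [-0.1855  0.5797  0.3155]
sum shift [0.0093 0.0094 0.8748] sum rot [-0.0018 -0.0006 -0.0033]
```

View pics/c3.png

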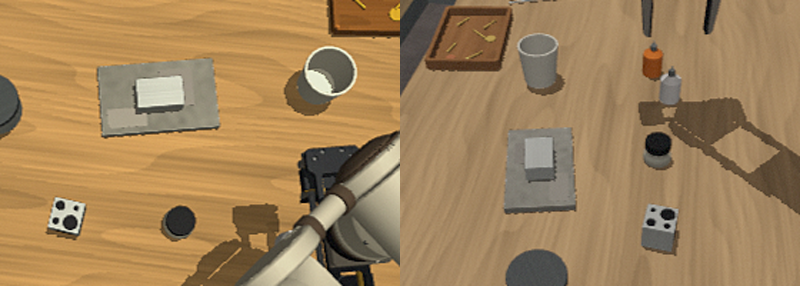

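The block lies in the middle of the board, aligned with its sides. Next I descend on the bottle.

Request:
servo_tool:
  deltas:
    - {"delta_pos":[0.005,0.003,0.16],"rot":[0,0,0]}
    - {"delta_pos":[0,0,0.16],"rot":[0,0,0]}
    - {"delta_pos":[0,0,0.16],"rot":[0,0,0]}
    - {"delta_pos":[0,0,0.14],"rot":[0,0,0]}
    - {"delta_pos":[0,0,0.12],"rot":[0,0,0]}
    - {"delta_pos":[0,0,0.08],"rot":[0,0,0]}
    - {"delta_pos":[0,0,0.05],"rot":[0,0,0]}
    - {"delta_pos":[0,0,0],"rot":[0,0,0]}
    - {"delta_pos":[0,0,0],"rot":[0,0,0]}
    - {"delta_pos":[0,0,0],"rot":[0,0,0]}

```text
time_s: 14.3
ee_pos: [441.5, -237.2, 12.3]
tool_rot: [0.633, 0.774, -0.0, 0.001]
force: [0.6, 0.1, 0.4]
finger_gap: 92.0
grip_force: 0.0
```

Request:
servo_tool:
  deltas:
    - {"delta_pos":[0,0,0],"rot":[0,0,0]}
    - {"delta_pos":[0,0,0],"rot":[0,0,0]}
    - {"delta_pos":[0,0,0],"rot":[0,0,0]}
    - {"delta_pos":[0,0,0],"rot":[0,0,0]}
    - {"delta_pos":[0,0,0],"rot":[0,0,0]}
    - {"delta_pos":[0,0,0],"rot":[0,0,0]}
    - {"delta_pos":[0,0,0],"rot":[0,0,0]}
    - {"delta_pos":[0,0,0],"rot":[0,0,0]}
    - {"delta_pos":[0,0,0],"rot":[0,0,0]}
    - {"delta_pos":[0,0,0],"rot":[0,0,0]}
  grip: -1
  newtons: 10

```text
time_s: 15.3
ee_pos: [440.7, -236.7, 11.3]
tool_rot: [0.633, 0.774, -0.0, -0.0]
force: [-0.4, 0.4, 0.3]
finger_gap: 37.5
grip_force: 10.0
```

```bash
python3 go.py 671 -170.4 90 1.769
```

```text
t 15.3 ee [ 440.7306 -236.7049   11.3249] psi 1.76990881967607 gap 37.451735099738755 gf 9.999995102989487 F [-0.4273  0.4103  0.3185]
sum shift [ 0.1297  1.5922 -0.5247] sum rot [-0.0002 -0.0001  0.0012]
```

Request:
servo_tool:
  deltas:
    - {"delta_pos":[0,0,-0.05],"rot":[0,0,0]}
    - {"delta_pos":[0,0,-0.08],"rot":[0,0,0]}
    - {"delta_pos":[0,0,-0.08],"rot":[0,0,0]}
    - {"delta_pos":[0,0.06,-0.04],"rot":[0,0,0]}
    - {"delta_pos":[0.01,0.12,0],"rot":[0,0,0]}
    - {"delta_pos":[0.02,0.16,0],"rot":[0,0,0]}
    - {"delta_pos":[0.02,0.16,0],"rot":[0,0,0]}
    - {"delta_pos":[0.02,0.16,0],"rot":[0,0,0]}
    - {"delta_pos":[0.02,0.16,0],"rot":[0,0,0]}
    - {"delta_pos":[0.02,0.16,0],"rot":[0,0,0]}

```text
time_s: 16.3
ee_pos: [583.3, -190.8, 49.5]
tool_rot: [0.633, 0.774, 0.0, 0.0]
force: [0.5, 0.2, -0.0]
finger_gap: 37.6
grip_force: 10.0
```

Request:
servo_tool:
  deltas:
    - {"delta_pos":[0.02,0.16,0],"rot":[0,0,0]}
    - {"delta_pos":[0,0.16,0],"rot":[0,0,0]}
    - {"delta_pos":[0,0.14,0],"rot":[0,0,0]}
    - {"delta_pos":[0,0.1,0],"rot":[0,0,0]}
    - {"delta_pos":[0,0.052,0],"rot":[0,0,0]}
    - {"delta_pos":[0,0,0.07],"rot":[0,0,0]}
    - {"delta_pos":[0,0,0.07],"rot":[0,0,0]}
    - {"delta_pos":[0,0,0.03],"rot":[0,0,0]}
    - {"delta_pos":[0,0,0],"rot":[0,0,0]}
    - {"delta_pos":[0,0,0],"rot":[0,0,0]}

```text
time_s: 17.3
ee_pos: [670.6, -170.5, 23.1]
tool_rot: [0.633, 0.774, -0.0, -0.0]
force: [-0.3, -0.5, -0.7]
finger_gap: 38.0
grip_force: 10.0
```

```bash
python3 go.py 671 -170.2 11.3 1.769
```

```text
t 17.3 ee [ 670.5568 -170.509    23.1295] psi 1.7694729086664487 gap 38.001503604563794 gf 9.999830484157428 F [-0.2964 -0.5231 -0.7382]
sum shift [0.0014 0.0033 0.0789] sum rot [-0.0007 -0.0004  0.0006]
```

Request:
servo_tool:
  deltas:
    - {"delta_pos":[0.001,0.003,0.02],"rot":[0,0,0]}
    - {"delta_pos":[0,0,0.02],"rot":[0,0,0]}
    - {"delta_pos":[0,0,0.015],"rot":[0,0,0]}
    - {"delta_pos":[0,0,0.01],"rot":[0,0,0]}
    - {"delta_pos":[0,0,0.007],"rot":[0,0,0]}
    - {"delta_pos":[0,0,0.005],"rot":[0,0,0]}
    - {"delta_pos":[0,0,0.002],"rot":[0,0,0]}
    - {"delta_pos":[0,0,0],"rot":[0,0,0]}
    - {"delta_pos":[0,0,0],"rot":[0,0,0]}
    - {"delta_pos":[0,0,0],"rot":[0,0,0]}

```text
time_s: 18.3
ee_pos: [671.5, -170.2, 11.6]
tool_rot: [0.633, 0.774, 0.0, 0.0]
force: [-0.0, -0.1, -0.8]
finger_gap: 37.5
grip_force: 10.0
```

Request:
servo_tool:
  deltas:
    - {"delta_pos":[0,0,0.003],"rot":[0,0,0]}
    - {"delta_pos":[0,0,0.002],"rot":[0,0,0]}
    - {"delta_pos":[0,0,0],"rot":[0,0,0]}
    - {"delta_pos":[0,0,0],"rot":[0,0,0]}
    - {"delta_pos":[0,0,0],"rot":[0,0,0]}
    - {"delta_pos":[0,0,0],"rot":[0,0,0]}
    - {"delta_pos":[0,0,0],"rot":[0,0,0]}
    - {"delta_pos":[0,0,0],"rot":[0,0,0]}
    - {"delta_pos":[0,0,0],"rot":[0,0,0]}
    - {"delta_pos":[0,0,0],"rot":[0,0,0]}

```text
time_s: 19.3
ee_pos: [671.6, -170.2, 11.3]
tool_rot: [0.633, 0.774, -0.0, 0.0]
force: [-3.1, 0.3, 4.3]
finger_gap: 37.7
grip_force: 10.0
```

Request:
servo_tool:
  deltas:
    - {"delta_pos":[0,0,0],"rot":[0,0,0]}
    - {"delta_pos":[0,0,0],"rot":[0,0,0]}
    - {"delta_pos":[0,0,0],"rot":[0,0,0]}
    - {"delta_pos":[0,0,0],"rot":[0,0,0]}
    - {"delta_pos":[0,0,0],"rot":[0,0,0]}
    - {"delta_pos":[0,0,0],"rot":[0,0,0]}
    - {"delta_pos":[0,0,0],"rot":[0,0,0]}
    - {"delta_pos":[0,0,0],"rot":[0,0,0]}
    - {"delta_pos":[0,0,0],"rot":[0,0,0]}
    - {"delta_pos":[0,0,0],"rot":[0,0,0]}
  grip: 1

```text
time_s: 20.3
ee_pos: [671.5, -170.1, 10.8]
tool_rot: [0.633, 0.774, -0.0, 0.0]
force: [0.0, 0.3, 0.3]
finger_gap: 92.1
grip_force: 0.0
```

Request:
servo_tool:
  deltas:
    - {"delta_pos":[0,0,-0.08],"rot":[0,0,0]}
    - {"delta_pos":[0,0,-0.15],"rot":[0,0,0]}
    - {"delta_pos":[0,0,-0.25],"rot":[0,0,0]}
    - {"delta_pos":[0,0,-0.25],"rot":[0,0,0]}
    - {"delta_pos":[0,0,-0.2],"rot":[0,0,0]}
    - {"delta_pos":[0,-0.1,-0.1],"rot":[0,0,0]}
    - {"delta_pos":[0,-0.2,0],"rot":[0,0,0]}
    - {"delta_pos":[0,-0.25,0],"rot":[0,0,0]}
    - {"delta_pos":[0,-0.25,0],"rot":[0,0,0]}
    - {"delta_pos":[0,-0.25,0],"rot":[0,0,0]}

```text
time_s: 21.3
ee_pos: [515.8, -201.5, 166.3]
tool_rot: [0.633, 0.774, 0.0, 0.001]
force: [-0.6, 0.1, 0.1]
finger_gap: 91.8
grip_force: 0.0
```

Request:
servo_tool:
  deltas:
    - {"delta_pos":[-0.15,-0.2,0],"rot":[0,0,0]}
    - {"delta_pos":[-0.2,-0.15,0],"rot":[0,0,0]}
    - {"delta_pos":[-0.2,-0.1,0],"rot":[0,0,0]}
    - {"delta_pos":[-0.2,0,0],"rot":[0,0,0]}
    - {"delta_pos":[-0.2,0,0],"rot":[0,0,0]}
    - {"delta_pos":[-0.1,0,0],"rot":[0,0,0]}
    - {"delta_pos":[0,0,0],"rot":[0,0,0]}
    - {"delta_pos":[0,0,0],"rot":[0,0,0]}
    - {"delta_pos":[0,0,0],"rot":[0,0,0]}
    - {"delta_pos":[0,0,0],"rot":[0,0,0]}

```text
time_s: 22.3
ee_pos: [482.1, -368.0, 165.5]
tool_rot: [0.633, 0.774, 0.0, -0.0]
force: [-0.5, -0.0, -1.1]
finger_gap: 91.8
grip_force: 0.0
```

Run:
```python
from fit import *
A=snap('top','top4.png');B=snap('side','side4.png')
a=A['frame'][120:320,200:480];b=B['frame'][100:300,150:430]
cv2.imwrite('pics/c4.png',np.hstack([cv2.resize(a,(400,286),interpolation=2),cv2.resize(b,(400,286),interpolation=2)]))
D={'top':A,'side':B}
for n in D:
    d=D[n]
    for k,p in (('bottle',(671,-170,0)),('cup',(690,-266,0)),('board',(642,-23,.2))):
        q=w2px(d,[p[0]+(30 if k=='board' else 0),p[1]-(60 if k=='board' else 0),12 if k=='board' else 30]);q=[int(round(x)) for x in q]
        m=mask(d,q);print(n,k,m.sum(),np.round(fit([(d,m)],k,p),3))
    # block: bright part
    h=cv2.cvtColor(d['frame'],cv2.COLOR_BGR2HSV);q=[int(x) for x in w2px(d,[642,-24,40])]
    v=int(h[q[1],q[0],2]);print('V',v)
    top=M['block'].copy();M['btop']=top[top[:,2]>1]
    b=((abs(h[...,2].astype(int)-v)<22)&(h[...,1]<60)).astype(np.uint8);_,l=cv2.connectedComponents(b,connectivity=4);m=(l==l[q[1],q[0]]).astype(np.uint8)
    print(n,'block top',m.sum(),np.round(fit([(d,m)],'btop',(642,-24,.2),12),3))
```

```text
top bottle 314 [ 6.73735e+02 -1.69605e+02 -3.10000e-02  1.40000e-01]
top cup 1198 [ 6.91415e+02 -2.65197e+02  1.09000e-01  8.00000e-02]
top board 3866 [ 6.43995e+02 -2.16190e+01  1.99000e-01  5.90000e-02]
V 211
top block top 606 [ 6.43365e+02 -2.43170e+01  1.98000e-01  1.14000e-01]
side bottle 1167 [ 682.697 -216.684    0.804    0.749]
side cup 1167 [ 6.89463e+02 -2.66900e+02  1.39000e-01  2.75000e-01]
side board 2707 [ 6.41105e+02 -2.48810e+01  1.94000e-01  3.30000e-02]
V 163
side block top 411 [ 6.41453e+02 -2.49640e+01  1.89000e-01  5.40000e-02]
```

View pics/c4.png

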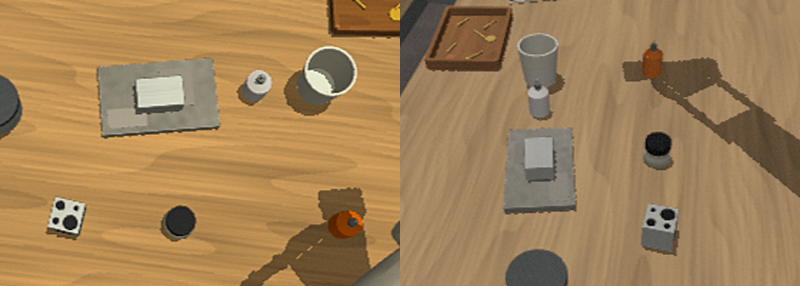

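The block sits within about 2 mm of the board's centre. The bottle stands upright within about 1 mm of mid-gap and on the centre line, and the cup has not moved.

```bash
python3 -c "
from station import job;print(job.hand_in())"
```

```text
the job is handed in; nothing more can be done
None
```

The job is done and handed in at about 22 s: the steel block lies on the middle of the soldering board, the flux bottle stands in the middle of the gap, and the cup was not shifted.

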